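# Turn-check a guarded equipment fan

### The job

Swing the red latch lever clear of the fan's wire guard, then open the guard by its orange handle and lay it well back, past square to the fan's face, so that it stays open. Then turn the fan wheel by hand, clockwise as you look at its open face, until the red blade comes to the yellow mark, carry on for one full turn from there and leave the red blade standing at the mark again; do not knock the sensor arm that reaches over the wheel, nor the other things on the bench.

Things in the scene. Friction and masses are not known exactly. Their poses are not given: they have to be found in the camera images.
- face_center (a point): Centre of the fan's open face, on the wheel axis, at the top of the black housing (204 mm square, 48 deep, opening 184 across), fixed on a stand. Frame: z up; x level, the way the face climbs; y level, to the left. The face leans 30 deg towards the robot. Below, in mm from here: U = cos30 x + sin30 z, up the face; V = y; N = -sin30 x + cos30 z, outward normal
- mark (a point): The yellow mark, 22 mm wide, at the lower edge of the opening: U -92, V 0, N 0. Axes as the stand's
- latch_pivot (a point): Pivot of the red latch lever, on top of the lever at U -122, V 60, N 18. The lever is 60 mm long, 14 mm wide and 8 mm thick (N 10 to 18) and turns about N. Axes as the stand's
- latch_post (a point): The red thumb post on the lever, 42 mm from the pivot, 12 mm across, standing up from the lever's top (N 18) to N 46; this point is on its axis at N 40. It is pushed sideways, towards +V
- latch (a joint): Angle of the latch lever: 0 = pointing up the slope, lying over the guard's lower rail and holding it down; grows as its end swings towards +V, 1.6 = its stop, pointing along +V. It is clear of the guard from about 1.3. It stays where it is left and takes about 2 N at the post
- guard_hinge (a point): Middle of the guard's hinge line, which runs along V at U 104, N 4
- guard_handle (a point): Middle of the orange handle bar of the wire guard: a round bar 10 mm thick and 70 mm long along V, 30 mm above the guard's wires, 149 mm from the hinge; at U -45, N 36 when the guard is shut. The guard is 196 mm square, 6 mm thick
- guard (a joint): Opening angle of the guard: 0 = shut on the fan's face, grows as the handle edge rises and goes over away from the robot, 1.57 = square to the face, 2.2 = its stop. Its stiff hinge holds it at any angle; about 3 N at the handle to lift it
- red_tip (a point): Top outer part of the fan wheel's red blade, 80 mm from the axis, N -20. Grey hub 60 mm across; five flat blades 72 deg apart (one red, four grey) reach to 88 mm from the axis, N -43 to -18, leaning 26 deg from N. A closed pair of fingertips fits between two blades and can push one round
- fan (a joint): Angle of the fan wheel, counted over several turns: 0 = red blade at the yellow mark, grows clockwise as seen by someone looking at the open face. It starts below 0; one full turn past the mark is 6.28. Light bearing drag (below 1 N at the blades), so it stops where it is left
- sensor_mid (a point): Middle of the top of the sensor arm, 60 mm from the axis: a 12 mm wide steel bar (24 mm wide foot at the rim, 18 mm blue head near the hub) over the wheel from the left rim to the hub, 20 to 90 mm from the axis, N -16 to -2, above the blades. A finger between the blades cannot pass it: lift over it and go in again
- sensor_arm (a joint): Where the sensor arm is clamped, turned about the wheel's axis: 0 = pointing to +V, positive = clockwise from there. It is not to be moved
- screwdriver: Screwdriver, 170 mm, red handle, lying loose right of the stand
- spool: Green solder spool, 54 mm diameter, 40 mm tall, standing loose left of the stand
- bin_blue: Loose blue parts bin 130 x 95 x 50 mm
- bin_yellow: Loose yellow parts bin 130 x 95 x 50 mm
- bin_red: Loose red parts bin 130 x 95 x 50 mm
- heatsink: Loose finned aluminium heat sink 90 x 60 x 30 mm
- small_fan: Loose black 80 mm fan, 25 mm thick, lying flat

How it is judged:
On the way, in this order (a step that is already met when the one before it is completed fails the run):
1. the latch lever is swung clear (beyond 1.2 rad) with the guard still shut (value of joint latch above 1.2 rad and value of joint guard below 0.1 rad), for 0.1 s.
2. the guard is open beyond 1.6 rad (value of joint guard above 1.6 rad), for 0.2 s.
3. the red blade has come round to the yellow mark (value of joint fan above -0.1 rad).
4. the wheel is half a turn past the mark (value of joint fan above 3.14 rad).
At the end, for the whole second after the job is handed in: The wheel has made one full clockwise turn past the yellow mark and stands still with the red blade at the mark again (within 0.2 rad), the guard is open beyond 1.57 rad and the latch lever is swung beyond 1.2 rad (value of joint fan between 6.083 and 6.483 rad and velocity of joint fan between -0.05 and 0.05 rad/s and value of joint guard above 1.57 rad and value of joint latch above 1.2 rad); the robot touches nothing.
It fails at once if the sensor arm is knocked out of place (more than 8 mm) (distance of sensor_mid from where it was at the start of the episode above 0.008 m).
It fails at once if a loose thing on the bench is pushed away (more than 30 mm) (distance of any of screwdriver, spool, bin_blue, bin_yellow, bin_red, heatsink, small_fan from where it was at the start of the episode above 0.03 m).
It also fails if it takes over 72 s, if anything falls off the work surface, if the arm or the gripper's body presses on something with over 40 N, if the wrist force passes 120 N, or if a joint passes its speed limit or range.

### The arm

A 7-joint arm with a two-finger parallel gripper is mounted at the origin on the work surface. World frame = base frame: x ahead of the robot, y to its left, z up, the work surface at z = 0. Lengths are in m, angles in rad, forces in N, time in s.
With the tool pointing down it reaches from about 0.4 to 0.85 m from the base axis. Payload 4.5 kg.
Tool frame: the origin (TCP) lies between the finger pads; the fingertips stand r.tip_reach ahead of it and the grasp point (between the pads) lies 3 mm ahead of it (r.tip_reach is the distance from the TCP to the fingertips, in m); z points along the fingers, y is the line along which they close (so a half turn about z gives the same grasp; the last joint's range is limited). The gripper opens to 88 mm and grips with 3 to 60 N. Pads are 18 mm wide; open, the fingers measure 123 mm over their backs; the gripper's body (75 mm by 187 mm) begins 45 mm behind the grasp point.
Start: joints at [1.348, 0.689, -0.195, 1.565, 0.157, 0.902, -0.215], TCP at [0.159, -0.605, 0.261] pointing down, gripper open.
Joint ranges: [-3.01, 3.01], [-0.46, 2.08], [-1.47, 1.51], [0.13, 2.56], [-1, 4.14], [0.04, 2.09], [-2.66, 2.66]. Speed limits (rad/s): [2.57, 2.57, 3.14, 3.14, 3.14, 3.14, 3.14].

### API

Orientations are given as a unit quaternion [x, y, z, w].
In Python, from plant import r gives the robot as it stands.
- The arm moves only by the tool step_arm, never from a script. Its argument "motion" is a list of rows, each an object with "dp": the shift along the tool's x, y, z in mm, a list of three; "twist": the turn, a rotation vector about the tool's x, y, z in rad, a list of three; "hand": the opening, from -1 (shut) to 1 (fully open). In form: [{"dp": [dx, dy, dz], "twist": [rx, ry, rz], "hand": hand}, ...]. A call has 1 to 5 rows; each row is the pose to reach, as a shift and turn from the pose commanded when the call began, along the tool's axes at that moment; what a row does not reach only later rows make up. A row lasts 1/8 s, in which the tool goes at most 62.5 mm and 10.7 degrees, less where a joint would pass 70% of its speed; a pose out of reach is approached as far as the arm can. A call with a gripper value outside its range is refused whole. The fingers move at their own pace and stop on an object; "force" is the grip in N (left out, the last holds). Time passes only in rows, so rows that repeat a pose let the fingers close. It gives the time, the measured TCP pose, the force, the opening and the grip force at its end, in the units of the state.
- r.get_state(): the state, without advancing time (a new reading comes with each control period).
- r.snapshot(name): name is "side" or "top"; returns a dict with "pixels" (400x640x3 uint8, red, green, blue), "depth" (400x640 float32, m along the optical axis (not along the pixel's ray), 0 where there is no reading), "fx", "fy", "cx", "cy" (pixels), "xyz" and "orientation" of the camera in the world. Camera axes: x right, y down, z forward; pixel columns grow to the right and rows downward; lengths in m; the calibration is good to about 2 mm. A picture is of the moment at which its call begins.
- r.finish_job(): hands the job in; it is judged then, once.
Trained networks look in the newest picture that a camera, given by its name, has taken for a name from the list of things; names that differ only in an ending like _2 or _b are one class to them, and where a whole thing is asked for, a point or a joint stands for the part that bears it (a point fixed in the world has none). Each returns a list of dicts, best first, with "score" (0 to 1); they miss things now and then, are a little off and sometimes report something else, mostly with a low value. They report only what shows in the picture. A call takes as long as a camera call.
- r.search_frame(camera, thing): "at" ([x, y, z] in m, in the coordinates of the camera as it stood for that picture, good to about 4 mm: the middle of the surface that is visible of it).
The state is a dict: "clock": time; "q": joint angles; "qd": joint speeds; "joint_torque": joint torques, N m; "tool_pos": TCP position; "eef_rot": TCP orientation; "contact_force": force on the tool from outside, world axes, zero at the start; "moment": the same for the moment, N m; "opening": opening from 0.0 (shut) to 1.0 (fully open); "finger_force": force on a finger pad.
Only numpy, scipy, OpenCV 4.12 (cv2) and the standard library are available. Lean on these libraries where they do the work, as an engineer would, in place of code of your own. Each camera call takes 0.05 s, during which the arm holds its last target. There are 200 camera calls.

## Working session

There is one attempt and no reset: what is moved stays moved. The work goes in short steps, Python scripts to look and compute and a tool call to move; the robot and the scene stay as the last step left them, time stands still between calls to the robot, and variables do not carry over. Pictures are saved under pics/ and viewed, at most 10 in all, crops included, and the job is handed in when it is done.

Besides the shell and the picture viewer there is one more tool, called after "Call:" as name([rows], argument=value, ...), one row to a line, values as JSON. step_arm: Moves the arm, as the interface text tells. Its arguments: {"type":"object","properties":{"motion":{"type":"array"},"force":{"type":"number"}},"required":["motion"]}

```bash
ls; mkdir -p pics
cat > h.py <<'E'
import numpy as np, cv2
from scipy.spatial.transform import Rotation as R
from plant import r
def snap(n,save=None):
    s=r.snapshot(n)
    if save: cv2.imwrite('pics/'+save,s['pixels'][:,:,::-1])
    return s
def w(s,p): return R.from_quat(s['orientation']).apply(p)+np.array(s['xyz'])
def find(n,s,t):
    return [(round(d['score'],2),w(s,np.array(d['at'])).round(4).tolist()) for d in r.search_frame(n,t)]
E
python3 - <<'E'
from h import *
st=r.get_state(); print({k:np.round(v,3).tolist() for k,v in st.items()}, r.tip_reach)
for n in('top','side'):
    s=snap(n,n+'0.png'); print(n,s['fx'],s['cx'],s['cy'],s['xyz'],s['orientation'])
    for t in 'mark latch_pivot latch_post latch guard_hinge guard_handle red_tip sensor_mid face_center screwdriver spool bin_blue'.split():
        try: print(t,find(n,s,t)[:2])
        except Exception as e: print(t,e)
E
```

```text
pics
{'clock': 0.0, 'q': [1.348, 0.69, -0.195, 1.566, 0.157, 0.902, -0.215], 'qd': [0.0, -0.0, -0.001, 0.0, 0.0, 0.0, 0.0], 'joint_torque': [-0.0, -52.757, -1.267, -15.343, -0.053, 0.007, 0.0], 'tool_pos': [0.159, -0.604, 0.26], 'eef_rot': [0.992, 0.128, -0.0, -0.001], 'contact_force': [0.274, -0.523, -0.036], 'moment': [-0.011, -0.01, -0.004], 'finger_force': 0.0, 'opening': 1.002} 0.022
top 468.99430271650886 317.6993323459565 196.2535272970768 [0.26747416 0.03657881 1.43294274] [-0.70355134  0.70519493 -0.05967616  0.0644544 ]
mark [(0.88, [0.6076, -0.0856, 0.0778])]
latch_pivot [(0.61, [0.6017, -0.0851, 0.0824]), (0.61, [0.6153, -0.0946, 0.0982])]
latch_post [(0.63, [0.6037, -0.0895, 0.0823]), (0.41, [0.5075, -0.0199, 0.0798])]
latch [(0.64, [0.5039, -0.026, 0.0836])]
guard_hinge [(0.78, [0.6059, -0.0896, 0.0804]), (0.56, [0.6174, -0.0938, 0.097])]
guard_handle [(0.87, [0.5881, -0.0922, 0.1257])]
red_tip [(0.66, [0.6126, -0.0964, 0.0988])]
sensor_mid [(0.65, [0.6059, -0.0417, 0.1201])]
face_center [(0.79, [0.6034, -0.0893, 0.0788])]
screwdriver [(0.55, [0.5507, -0.2822, 0.0254]), (0.44, [0.5515, -0.4327, 0.0239])]
spool [(0.67, [0.5829, 0.1101, 0.041])]
bin_blue [(0.81, [0.5005, 0.5693, 0.0105])]
side 458.3759522808756 313.35526292645704 200.88832408930642 [ 0.41002305 -1.24077596  1.16019062] [ 0.89852171 -0.02468764  0.02247084 -0.43765776]
mark [(0.8, [0.6072, -0.1437, 0.0756]), (0.65, [0.5547, -0.4462, 0.0254])]
latch_pivot [(0.93, [0.6083, -0.1437, 0.0764])]
latch_post [(0.38, [0.5974, -0.1024, 0.0921])]
latch [(0.49, [0.5071, -0.0335, 0.0796])]
guard_hinge []
guard_handle [(0.86, [0.5948, -0.1075, 0.1249])]
red_tip [(0.94, [0.5985, -0.1027, 0.0912])]
sensor_mid [(0.53, [0.6057, -0.0389, 0.1164])]
face_center [(0.96, [0.611, -0.1463, 0.0803])]
screwdriver [(0.52, [0.5518, -0.2893, 0.0199])]
spool [(0.68, [0.504, -0.0329, 0.0793]), (0.44, [0.5787, 0.11, 0.0389])]
bin_blue [(0.55, [0.4946, 0.5957, 0.0312])]
```

Run:
```python
import cv2
a=cv2.imread('pics/top0.png');b=cv2.imread('pics/side0.png')
c=cv2.resize(a[50:350,180:520],(800,600)) if 0 else a
cv2.imwrite('pics/t0.png',cv2.resize(a,(800,500)))
cv2.imwrite('pics/s0.png',cv2.resize(b,(800,500)))
```

```text
(no output)
```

View pics/t0.png

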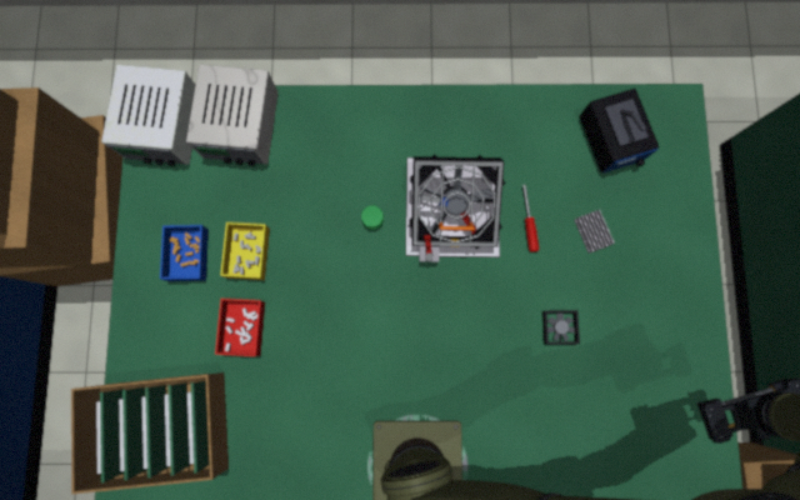

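View pics/s0.png

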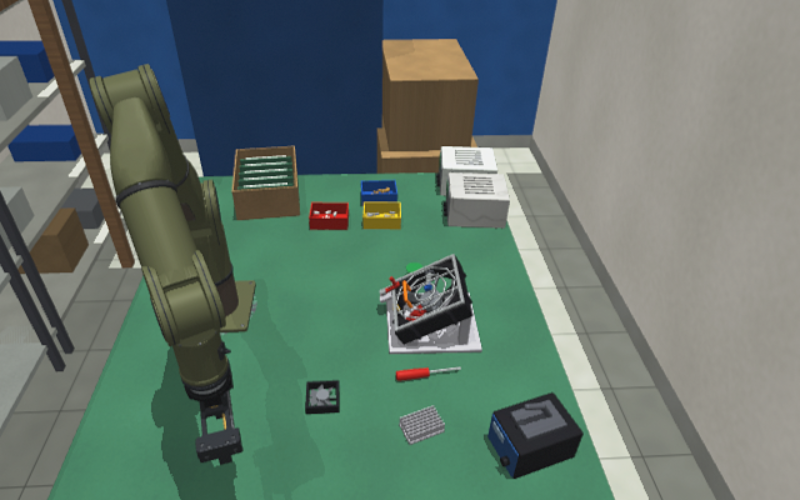

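The top view shows the stand near (455,205) in the 800 px picture, with the latch at about (428,245) and the orange handle at (458,228). The side view shows the same stand at (430,300). I'll zoom in and measure by colour and depth.

```bash
cat >> h.py <<'E'
def cloud(s):
    v,u=np.mgrid[:400,:640]; z=s['depth']
    p=np.stack([(u-s['cx'])/s['fx']*z,(v-s['cy'])/s['fy']*z,z],-1)
    P=R.from_quat(s['orientation']).apply(p.reshape(-1,3)).reshape(400,640,3)+np.array(s['xyz'])
    P[z<=0]=np.nan
    return P
def hsv(s): return cv2.cvtColor(s['pixels'],cv2.COLOR_RGB2HSV)
E
python3 - <<'E'
from h import *
ims=[]
for n,b in(('top',(110,220,310,420)),('side',(195,295,295,395))):
    s=snap(n); P=cloud(s); H=hsv(s); 
    roi=(P[...,0]>.42)&(P[...,0]<.78)&(P[...,1]>-.23)&(P[...,1]<.06)&(P[...,2]>.03)
    h,sa,va=H[...,0],H[...,1],H[...,2]
    for nm,m in(('orange',(h>7)&(h<20)&(sa>150)&(va>90)),('red',((h<5)|(h>174))&(sa>140)&(va>60)),('yellow',(h>20)&(h<35)&(sa>120)),('blue',(h>100)&(h<125)&(sa>120))):
        m=(m&roi).astype(np.uint8); k,l,stt,c=cv2.connectedComponentsWithStats(m)
        for i in range(1,k):
            if stt[i,4]>3:
                Q=P[l==i]; e=np.linalg.eigh(np.cov(Q.T))[1][:,-1]; print(n,nm,stt[i,4],c[i].round(1),np.median(Q,0).round(4),Q.min(0).round(3),Q.max(0).round(3),e.round(3))
    dark=roi&(va<60)&(P[...,2]>.05)
    Q=P[roi&(P[...,2]>.04)]
    # RANSAC-ish: rim plane
    best=0;rng=np.random.default_rng(0)
    for _ in range(800):
        a=Q[rng.choice(len(Q),3,0)];nn=np.cross(a[1]-a[0],a[2]-a[0]);L=np.linalg.norm(nn)
        if L<1e-4: continue
        nn/=L; nn*=np.sign(nn[2])
        if nn[2]<.7: continue
        i=abs((Q-a[0])@nn)<.003
        if i.sum()>best: best=i.sum();bi=i
    T=Q[bi];c=T.mean(0);N=np.linalg.svd(T-c)[2][2];N*=np.sign(N[2]);rect=None
    print(n,'plane',best,len(Q),N.round(3),c.round(4),T.min(0).round(3),T.max(0).round(3),'tilt',np.degrees(np.arccos(N[2])),'yaw',np.degrees(np.arctan2(-N[1],-N[0])))
    cr=s['pixels'][b[0]:b[1],b[2]:b[3],::-1]
    ims.append(cv2.resize(cr,(400,440),interpolation=cv2.INTER_CUBIC))
cv2.imwrite('pics/z0.png',np.hstack(ims))
E
```

```text
top orange 81 [367.2 181.7] [ 0.5401 -0.1005  0.1277] [ 0.534 -0.129  0.099] [ 0.558 -0.05   0.137] [0.005 1.    0.017]
top red 23 [373.1 175.9] [ 0.5712 -0.119   0.0688] [ 0.559 -0.126  0.059] [ 0.58  -0.112  0.081] [-0.458  0.427  0.78 ]
top red 4 [378.5 185.5] [ 0.5457 -0.1363  0.056 ] [ 0.542 -0.14   0.038] [ 0.546 -0.134  0.06 ] [-0.126  0.246  0.961]
top red 59 [341.9 193.5] [ 0.5124 -0.0251  0.0932] [ 0.494 -0.032  0.07 ] [ 0.535 -0.016  0.118] [-0.088 -0.124 -0.988]
top yellow 5 [363.2 190.6] [ 0.5293 -0.0898  0.0469] [ 0.527 -0.097  0.039] [ 0.534 -0.086  0.058] [ 0.329 -0.305 -0.894]
top plane 1128 3977 [-0.504 -0.     0.864] [ 0.5936 -0.086   0.1212] [ 0.474 -0.197  0.051] [0.685 0.015 0.175] tilt 30.242466436153254 yaw 0.0004839840514445321
side orange 83 [324.7 234. ] [ 0.54   -0.0941  0.1246] [ 0.533 -0.137  0.043] [ 0.562 -0.008  0.131] [ 0.043  0.95  -0.309]
side red 49 [314.3 227.6] [ 0.5103 -0.0306  0.0891] [ 0.492 -0.039  0.071] [ 0.528 -0.02   0.115] [-0.472 -0.146 -0.87 ]
side red 8 [335.5 245. ] [ 0.5785 -0.1102  0.0791] [ 0.573 -0.113  0.075] [ 0.584 -0.108  0.086] [-0.508 -0.199  0.838]
side red 46 [333.9 250. ] [ 0.5729 -0.1216  0.0681] [ 0.555 -0.129  0.061] [ 0.594 -0.111  0.076] [-0.975 -0.222  0.018]
side red 11 [327.4 254.8] [ 0.548  -0.1356  0.0625] [ 0.539 -0.174  0.054] [ 0.562 -0.131  0.093] [-0.267 -0.711  0.65 ]
side yellow 6 [319.  245.2] [ 0.5234 -0.0834  0.0579] [ 0.521 -0.111  0.045] [ 0.529 -0.074  0.079] [ 0.118  0.735 -0.668]
side blue 25 [342.  229.6] [ 0.6039 -0.069   0.1132] [ 0.594 -0.076  0.103] [ 0.615 -0.061  0.12 ] [-0.998 -0.018  0.059]
side plane 709 3163 [-0.506  0.023  0.862] [ 0.5936 -0.0988  0.1209] [ 0.475 -0.197  0.048] [0.684 0.013 0.174] tilt 30.414180663474525 yaw -2.627836799623708
```

View pics/z0.png

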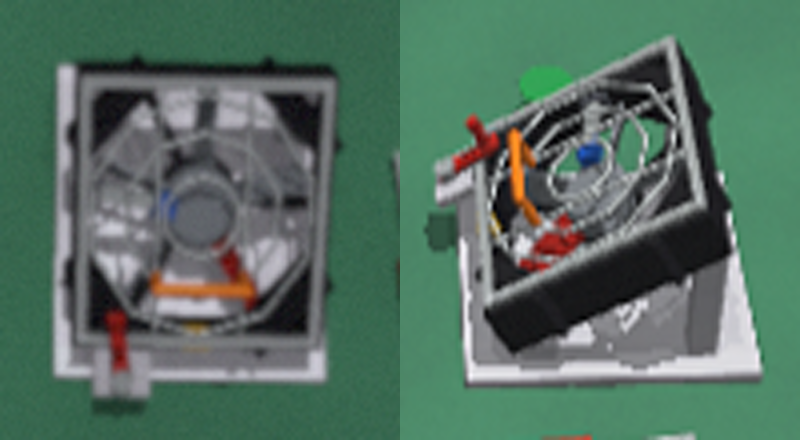

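The crops show the guard shut, with the latch at lower left pointing up the slope. The red blade is at the lower right, about 40° short of the mark going clockwise. The sensor head and arm point left. Next I'll refine the frame origin and yaw.

Run:
```python
from h import *
from scipy.optimize import minimize
c0=np.array([.597,-.09,.114])
for n in('top','side'):
    s=snap(n); P=cloud(s); H=hsv(s); Q=P.reshape(-1,3); hh=H.reshape(-1,3)
    N=np.array([-.5,0,.866]);U=np.array([.866,0,.5])
    d=Q-c0; k=(abs(d@N-.006)<.006)&(abs(d@U)<.125)&(abs(d[:,1])<.12)
    uv=np.stack([d@U,d[:,1]],1)[k]
    for lo in (-.9,): pass
    # edges: for each V bin, max/min U ; each U bin max/min V
    def edge(a,b,sgn,rng):
        pts=[]
        for t in np.arange(-rng,rng,.006):
            m=abs(a-t)<.003
            if m.sum()>2: pts.append((t,sgn*np.sort(sgn*b[m])[-2]))
        pts=np.array(pts); m=abs(pts[:,1]-np.median(pts[:,1]))<.008; f=np.polyfit(pts[m,0],pts[m,1],1); return f[1].round(4),np.degrees(f[0]).round(1),m.sum()
    print(n,'U+',edge(uv[:,1],uv[:,0],1,.08),'U-',edge(uv[:,1],uv[:,0],-1,.08),'V+',edge(uv[:,0],uv[:,1],1,.08),'V-',edge(uv[:,0],uv[:,1],-1,.08))
    m=(hh[:,0]>7)&(hh[:,0]<20)&(hh[:,1]>150)&(abs(d[:,1])<.1)&(abs(d@N-.037)<.01)&(abs(d@U+.045)<.012)
    q=Q[m]; f=np.polyfit(q[:,1],q[:,0],1); print('handle',m.sum(),q.mean(0).round(4),q[:,1].min(),q[:,1].max(),'yaw',np.degrees(-f[0]), 'N max',(d[m]@N).max())
    m=((hh[:,0]<5)|(hh[:,0]>174))&(hh[:,1]>140)&(abs(d@U+.1)<.05)&(abs(d[:,1]-.06)<.03)&(d@N>.028)
    print('post',m.sum(),Q[m].mean(0).round(4),(d[m]@U).mean(),(d[m]@N).max())
    m=((hh[:,0]<5)|(hh[:,0]>174))&(hh[:,1]>140)&(abs(d@U)<.1)&(abs(d[:,1])<.1)&(d@N<-.01)&(d@N>-.05)
    print('blade',np.stack([d[m]@U,d[m][:,1],d[m]@N],1).mean(0).round(3))
```

```text
top U+ (np.float64(0.1019), np.float64(1.0), np.int64(27)) U- (np.float64(-0.099), np.float64(0.7), np.int64(21)) V+ (np.float64(0.0983), np.float64(-0.5), np.int64(27)) V- (np.float64(-0.0997), np.float64(-1.3), np.int64(27))
handle 69 [ 0.5398 -0.094   0.1277] -0.1297549969740289 -0.04971819286362581 yaw -1.9905284099248677 N max 0.04683791896944254
post 18 [ 0.5093 -0.0236  0.1126] -0.07662736884062943 0.04977657910810565
blade [-0.051 -0.033 -0.025]
side U+ (np.float64(0.0986), np.float64(-0.1), np.int64(27)) U- (np.float64(-0.0958), np.float64(-0.7), np.int64(19)) V+ (np.float64(0.0913), np.float64(-0.7), np.int64(27)) V- (np.float64(-0.1032), np.float64(-0.5), np.int64(27))
handle 53 [ 0.5385 -0.0967  0.1261] -0.13236452706623036 -0.0554899336049115 yaw -1.5958947871697604 N max 0.046804353286230865
post 12 [ 0.5089 -0.0298  0.108 ] -0.07927908020794355 0.0460312774357952
blade [-0.046 -0.031 -0.027]
```

```bash
cat >> h.py <<'E'
C=np.array([.597,-.093,.114]); U=np.array([.866,0,.5]); V=np.array([0,1.,0]); N=np.array([-.5,0,.866])
M=np.stack([U,V,N])
OR={'tw':np.stack([V,U,-N],1),'un':np.stack([U,-V,-N],1),'un2':np.stack([-U,V,-N],1)}
def now():
    s=r.get_state(); A=R.from_quat(s['eef_rot']); p=np.array(s['tool_pos'])
    tip=p+A.apply([0,0,r.tip_reach]); 
    print('t',round(s['clock'],2),'tip UVN',(M@(tip-C)*1000).round(1),'F(UVN)',(M@np.array(s['contact_force'])).round(1),'open',round(s['opening'],2),'grip',round(s['finger_force'],1),'q',np.round(s['q'],2)); return p,A
def to(uvn,o):
    p,A=now(); B=R.from_matrix(OR[o]); t=C+M.T@(np.array(uvn)/1000)-B.apply([0,0,r.tip_reach])
    print('dp',(A.inv().apply(t-p)*1000).round(0).tolist(),'twist',(A.inv()*B).as_rotvec().round(3).tolist())
E
python3 -c "
from h import *
to([-80,28,110],'tw')"
```

```text
t 1.5 tip UVN [-317.1 -511.5  327.1] F(UVN) [-0.1 -0.1 -0.1] open 1.0 grip 0.0 q [ 1.35  0.69 -0.19  1.57  0.16  0.9  -0.22]
dp [430.0, -445.0, 72.0] twist [-0.445, 0.344, -1.282]
```

Call:
step_arm([
  {"dp": [430, -445, 72], "twist": [-0.445, 0.344, -1.282], "hand": -1},
  {"dp": [430, -445, 72], "twist": [-0.445, 0.344, -1.282], "hand": -1},
  {"dp": [430, -445, 72], "twist": [-0.445, 0.344, -1.282], "hand": -1},
  {"dp": [430, -445, 72], "twist": [-0.445, 0.344, -1.282], "hand": -1},
  {"dp": [430, -445, 72], "twist": [-0.445, 0.344, -1.282], "hand": -1},
])

```text
clock: 2.12
tool_pos: [0.3055, -0.3456, 0.2285]
eef_rot: [0.841, 0.513, 0.122, 0.124]
contact_force: [0.1, -0.8, -0.7]
opening: 0.456
finger_force: 0.0
```

```bash
python3 -c "
from h import *
to([-80,28,110],'tw')"
```

```text
t 2.12 tip UVN [-199.2 -254.4  223.3] F(UVN) [-0.2 -0.8 -0.6] open 0.46 grip 0.0 q [ 1.19  0.52 -0.46  2.31  0.56  0.07 -0.22]
dp [317.0, -8.0, 66.0] twist [-0.162, 0.124, -0.451]
```

Call:
step_arm([
  {"dp": [317, -8, 66], "twist": [-0.162, 0.124, -0.451], "hand": -1},
  {"dp": [317, -8, 66], "twist": [-0.162, 0.124, -0.451], "hand": -1},
  {"dp": [317, -8, 66], "twist": [-0.162, 0.124, -0.451], "hand": -1},
  {"dp": [317, -8, 66], "twist": [-0.162, 0.124, -0.451], "hand": -1},
  {"dp": [317, -8, 66], "twist": [-0.162, 0.124, -0.451], "hand": -1},
])

```text
clock: 2.75
tool_pos: [0.3247, -0.237, 0.1898]
eef_rot: [0.756, 0.633, 0.116, 0.116]
contact_force: [0.1, 0.6, -0.9]
opening: 0.008
finger_force: 0.0
```

```bash
python3 -c "
from h import *
to([-80,28,110],'tw')"
```

```text
t 2.75 tip UVN [-202.2 -144.7  180.2] F(UVN) [-0.4  0.6 -0.8] open 0.01 grip 0.0 q [ 1.2   0.68 -0.92  2.5   1.93  0.43 -1.58]
dp [193.0, 98.0, 41.0] twist [-0.191, 0.045, -0.169]
```

Call:
step_arm([
  {"dp": [193, 98, 41], "twist": [-0.191, 0.045, -0.169], "hand": -1},
  {"dp": [193, 98, 41], "twist": [-0.191, 0.045, -0.169], "hand": -1},
  {"dp": [193, 98, 41], "twist": [-0.191, 0.045, -0.169], "hand": -1},
  {"dp": [193, 98, 41], "twist": [-0.191, 0.045, -0.169], "hand": -1},
  {"dp": [193, 98, 41], "twist": [-0.191, 0.045, -0.169], "hand": -1},
])

```text
clock: 3.38
tool_pos: [0.4645, -0.0569, 0.1887]
eef_rot: [0.68, 0.686, 0.186, 0.18]
contact_force: [-0.8, -0.4, -0.2]
opening: 0.004
finger_force: 0.0
```

```bash
python3 -c "
from h import *
to([-80,28,110],'tw')
to([-80,28,26],'tw')"
```

```text
t 3.38 tip UVN [-77.4  36.4 109. ] F(UVN) [-0.8 -0.4  0.2] open 0.0 grip 0.0 q [ 0.78  1.03 -1.47  2.53  1.88  1.18 -1.9 ]
dp [-8.0, -3.0, -1.0] twist [-0.0, -0.011, 0.006]
t 3.38 tip UVN [-77.4  36.4 109. ] F(UVN) [-0.8 -0.4  0.2] open 0.0 grip 0.0 q [ 0.78  1.03 -1.47  2.53  1.88  1.18 -1.9 ]
dp [-9.0, -3.0, 83.0] twist [-0.0, -0.011, 0.006]
```

Call:
step_arm([
  {"dp": [-9, -3, 30], "twist": [0, -0.011, 0.006], "hand": -1},
  {"dp": [-9, -3, 60], "twist": [0, -0.011, 0.006], "hand": -1},
  {"dp": [-9, -3, 83], "twist": [0, -0.011, 0.006], "hand": -1},
  {"dp": [-9, -3, 83], "twist": [0, -0.011, 0.006], "hand": -1},
])

```text
clock: 3.88
tool_pos: [0.4993, -0.0744, 0.113]
eef_rot: [0.688, 0.68, 0.178, 0.184]
contact_force: [-0.5, -1.0, 1.1]
opening: 0.001
finger_force: 0.0
```

```bash
python3 -c "
from h import *
to([-80,28,26],'tw')
s=snap('side','a.png'); t=snap('top')
cv2.imwrite('pics/a1.png',np.hstack([cv2.resize(s['pixels'][120:320,200:420,::-1],(440,400)),cv2.resize(t['pixels'][100:260,270:430,::-1],(360,400))]))
"
```

```text
t 3.88 tip UVN [-85.3  18.4  26. ] F(UVN) [ 0.1 -1.   1.1] open 0.0 grip 0.0 q [ 0.75  1.22 -1.34  2.46  2.06  1.27 -1.86]
dp [9.0, 5.0, -0.0] twist [-0.006, 0.01, -0.009]
```

View pics/a1.png

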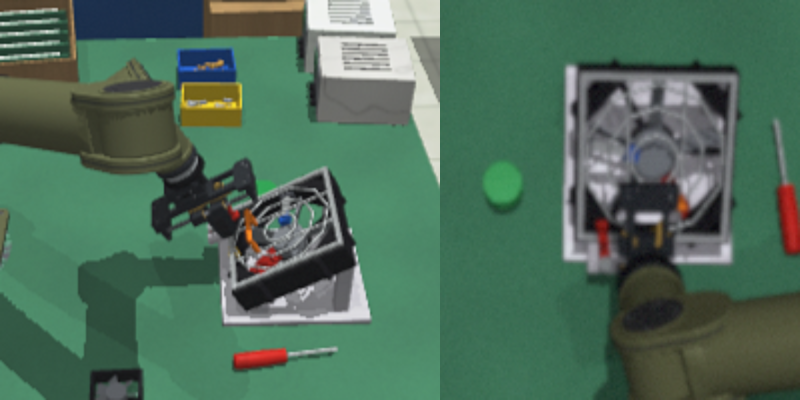

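The side picture shows the closed fingers right beside the red post, at about (230,215). In the top picture they are to the right of the lever at (603,235). I'll push now.

Call:
step_arm([
  {"dp": [25, 0, 0], "twist": [0, 0, 0], "hand": -1},
  {"dp": [40, 0, 0], "twist": [0, 0, 0], "hand": -1},
  {"dp": [52, -2, 0], "twist": [0, 0, 0], "hand": -1},
  {"dp": [63, -13, 0], "twist": [0, 0, 0], "hand": -1},
  {"dp": [63, -13, 0], "twist": [0, 0, 0], "hand": -1},
])

```text
clock: 4.6
tool_pos: [0.4887, -0.0095, 0.1079]
eef_rot: [0.685, 0.681, 0.18, 0.184]
contact_force: [-0.7, -0.1, 0.4]
opening: 0.009
finger_force: 0.1
```

```bash
python3 -c "
from h import *
now()
s=snap('side'); P=cloud(s);H=hsv(s); d=(P-C)@M.T
m=((H[...,0]<5)|(H[...,0]>174))&(H[...,1]>140)&(abs(d[...,0]+.11)<.06)&(abs(d[...,1]-.08)<.06)&(d[...,2]>.005)
print(m.sum(),d[m].min(0),d[m].max(0), d[m&(d[...,2]>.03)].mean(0))
"
```

```text
t 4.6 tip UVN [-96.9  83.3  26.9] F(UVN) [-0.4 -0.1  0.7] open 0.01 grip 0.1 q [ 0.56  1.25 -1.35  2.52  2.04  1.41 -2.07]
17 [-0.11730585  0.06125579  0.01428469] [-0.09646594  0.08905827  0.02637708] [nan nan nan]<string>:6: RuntimeWarning: Mean of empty slice.
  ret = um.true_divide(
```

Call:
step_arm([
  {"dp": [-14, 6, 0], "twist": [0, 0, 0], "hand": -1},
  {"dp": [-14, 20, 0], "twist": [0, 0, 0], "hand": -1},
  {"dp": [-14, 38, 0], "twist": [0, 0, 0], "hand": -1},
  {"dp": [0, 40, 0], "twist": [0, 0, 0], "hand": -1},
  {"dp": [15, 38, 0], "twist": [0, 0, 0], "hand": -1},
])

```text
clock: 5.28
tool_pos: [0.5222, 0.0054, 0.1268]
eef_rot: [0.687, 0.68, 0.18, 0.184]
contact_force: [0.3, 0.1, 0.1]
opening: 0.007
finger_force: 0.0
```

Call:
step_arm([
  {"dp": [2, -10, 0], "twist": [0, 0, 0], "hand": -1},
  {"dp": [2, -20, 0], "twist": [0, 0, 0], "hand": -1},
  {"dp": [2, -30, 0], "twist": [0, 0, 0], "hand": -1},
  {"dp": [2, -37, 0], "twist": [0, 0, 0], "hand": -1},
  {"dp": [2, -37, 0], "twist": [0, 0, 0], "hand": -1},
])

```text
clock: 5.9
tool_pos: [0.4893, 0.0067, 0.1074]
eef_rot: [0.686, 0.681, 0.179, 0.184]
contact_force: [0.2, 0.3, 0.5]
opening: 0.002
finger_force: 0.3
```

```bash
python3 -c "
from h import *
to([-50,98,100],'tw')
s=snap('side'); P=cloud(s);H=hsv(s); d=(P-C)@M.T
m=((H[...,0]<5)|(H[...,0]>174))&(H[...,1]>140)&(abs(d[...,0]+.11)<.06)&(abs(d[...,1]-.08)<.06)&(d[...,2]>.005)
print(m.sum(),d[m].min(0),d[m].max(0))
"
```

```text
t 5.9 tip UVN [-96.7  99.5  26.1] F(UVN) [0.4 0.3 0.4] open 0.0 grip 0.3 q [ 0.51  1.24 -1.35  2.52  2.03  1.42 -2.11]
dp [-2.0, 46.0, -74.0] twist [-0.005, 0.009, -0.006]
25 [-0.12574052  0.07297682  0.0150396 ] [-0.11394934  0.10667201  0.044795  ]
```

Call:
step_arm([
  {"dp": [0, 5, -50], "twist": [0, 0, 0], "hand": -1},
  {"dp": [-20, 20, -70], "twist": [0, 0, 0], "hand": 0.1},
  {"dp": [-60, 45, -70], "twist": [0, 0, 0], "hand": 0.1},
  {"dp": [-99, 52, -65], "twist": [0, 0, 0], "hand": 0.1},
  {"dp": [-99, 52, -65], "twist": [0, 0, 0], "hand": 0.1},
])

```text
clock: 6.58
tool_pos: [0.5008, -0.0966, 0.1896]
eef_rot: [0.69, 0.678, 0.177, 0.185]
contact_force: [-1.1, 1.1, 0.2]
opening: 0.436
finger_force: 0.0
```

```bash
python3 -c "
from h import *
to([-45,0,22],'tw')
s=snap('side'); P=cloud(s);H=hsv(s); d=(P-C)@M.T
for nm,h in(('red',(H[...,0]<5)|(H[...,0]>174)),('or',(H[...,0]>7)&(H[...,0]<20))):
  m=h&(H[...,1]>140)&(abs(d[...,0]+.08)<.08)&(abs(d[...,1]-.05)<.1)&(d[...,2]>.01)
  if nm=='red': m&=d[...,1]>.03
  print(nm,m.sum(),d[m].mean(0).round(4),d[m].min(0).round(3),d[m].max(0).round(3))
"
```

```text
t 6.58 tip UVN [-45.6  -4.   91.6] F(UVN) [-0.8  1.1  0.7] open 0.44 grip 0.0 q [ 0.86  1.02 -1.4   2.4   1.87  1.08 -1.72]
dp [5.0, 1.0, 70.0] twist [-0.006, 0.015, -0.014]
red 10 [-0.1208  0.0827  0.02  ] [-0.125  0.071  0.017] [-0.116  0.096  0.025]
or 73 [-0.0447 -0.0046  0.0338] [-0.051 -0.04   0.011] [-0.039  0.042  0.046]
```

Call:
step_arm([
  {"dp": [3, 1, 30], "twist": [0, 0, 0], "hand": 0.1},
  {"dp": [3, 1, 55], "twist": [0, 0, 0], "hand": 0.1},
  {"dp": [3, 1, 70], "twist": [0, 0, 0], "hand": 0.1},
  {"dp": [3, 1, 70], "twist": [0, 0, 0], "hand": -1},
  {"dp": [3, 1, 70], "twist": [0, 0, 0], "hand": -1},
], force=15)

```text
clock: 7.25
tool_pos: [0.5375, -0.0889, 0.131]
eef_rot: [0.686, 0.681, 0.18, 0.184]
contact_force: [-0.6, 0.6, -0.2]
opening: 0.353
finger_force: 0.0
```

Call:
step_arm([
  {"dp": [0, 0, 0], "twist": [0, 0, 0], "hand": -1},
  {"dp": [0, 0, 0], "twist": [0, 0, 0], "hand": -1},
])

```text
clock: 7.5
tool_pos: [0.5365, -0.0895, 0.1303]
eef_rot: [0.686, 0.681, 0.179, 0.183]
contact_force: [-7.1, 1.6, -2.0]
opening: 0.12
finger_force: 3.4
```

```bash
python3 -c "
from h import *
to([-45,0,22],'tw')
for g in np.arange(0,1.31,.1):
  print(round(g,1),np.round([149*(1-np.cos(g))+32*np.sin(g),149*np.sin(g)-32*(1-np.cos(g))]))
"
```

```text
t 7.5 tip UVN [-44.4   3.3  22.4] F(UVN) [-7.1  1.6  1.9] open 0.12 grip 3.4 q [ 0.8   1.17 -1.32  2.34  2.01  1.13 -1.72]
dp [-3.0, -1.0, 0.0] twist [-0.006, 0.009, -0.006]
0.0 [0. 0.]
0.1 [ 4. 15.]
0.2 [ 9. 29.]
0.3 [16. 43.]
0.4 [24. 55.]
0.5 [34. 68.]
0.6 [44. 79.]
0.7 [56. 88.]
0.8 [68. 97.]
0.9 [ 81. 105.]
1.0 [ 95. 111.]
1.1 [110. 115.]
1.2 [125. 118.]
1.3 [140. 120.]
```

Call:
step_arm([
  {"dp": [0, 0, 0], "twist": [0, 0, 0], "hand": -1},
  {"dp": [0, 4, -15], "twist": [0, 0, 0], "hand": -1},
  {"dp": [0, 9, -29], "twist": [0, 0, 0], "hand": -1},
  {"dp": [0, 16, -43], "twist": [0, 0, 0], "hand": -1},
  {"dp": [0, 24, -55], "twist": [0, 0, 0], "hand": -1},
], force=20)

```text
clock: 8.12
tool_pos: [0.5283, -0.0894, 0.1901]
eef_rot: [0.686, 0.681, 0.178, 0.183]
contact_force: [-7.8, 0.9, -4.0]
opening: 0.103
finger_force: 20.0
```

```bash
python3 -c "
from h import *
to([-45,3,22],'tw')
s=snap('side'); P=cloud(s);H=hsv(s); d=(P-C)@M.T
h=(H[...,0]>7)&(H[...,0]<20)
m=h&(H[...,1]>140)&(abs(d[...,0])<.1)&(abs(d[...,1])<.1)&(d[...,2]>.01)
print(m.sum(),d[m].mean(0).round(4),d[m].min(0).round(3),d[m].max(0).round(3))
"
```

```text
t 8.12 tip UVN [-21.6   3.4  78.2] F(UVN) [-8.8  0.9  0.5] open 0.1 grip 20.0 q [ 0.84  1.02 -1.38  2.33  1.85  1.05 -1.66]
dp [-0.0, -23.0, 56.0] twist [-0.008, 0.009, -0.005]
53 [-0.0251 -0.023   0.0878] [-0.039 -0.041  0.061] [-0.017  0.012  0.099]
```

Call:
step_arm([
  {"dp": [0, 10, -13], "twist": [0, 0, 0], "hand": -1},
  {"dp": [0, 20, -24], "twist": [0, 0, 0], "hand": -1},
  {"dp": [0, 32, -33], "twist": [0, 0, 0], "hand": -1},
  {"dp": [0, 44, -42], "twist": [0, 0, 0], "hand": -1},
  {"dp": [0, 57, -50], "twist": [0, 0, 0], "hand": -1},
])

```text
clock: 8.8
tool_pos: [0.5517, -0.0897, 0.2616]
eef_rot: [0.686, 0.682, 0.176, 0.184]
contact_force: [-11.4, -1.4, 1.4]
opening: 0.104
finger_force: 20.0
```

Call:
step_arm([
  {"dp": [0, 14, -6], "twist": [0, 0, 0], "hand": -1},
  {"dp": [0, 29, -10], "twist": [0, 0, 0], "hand": -1},
  {"dp": [0, 44, -13], "twist": [0, 0, 0], "hand": -1},
  {"dp": [0, 44, -13], "twist": [0, 0, 0], "hand": -1},
  {"dp": [0, 44, -13], "twist": [0, 0, 0], "hand": -0.65},
])

```text
clock: 9.43
tool_pos: [0.5885, -0.0891, 0.2979]
eef_rot: [0.686, 0.68, 0.181, 0.187]
contact_force: [-0.3, 0.8, -0.1]
opening: 0.171
finger_force: 0.0
```

```bash
python3 -c "
from h import *
now()
s=snap('side'); t=snap('top')
cv2.imwrite('pics/b1.png',np.hstack([cv2.resize(s['pixels'][120:320,200:420,::-1],(440,400)),cv2.resize(t['pixels'][100:260,270:430,::-1],(360,400))]))
"
```

```text
t 9.43 tip UVN [ 84.6   3.7 141.5] F(UVN) [-0.3  0.8  0.1] open 0.17 grip 0.0 q [ 0.87  0.83 -1.41  2.06  1.5   0.92 -1.29]
```

View pics/b1.png

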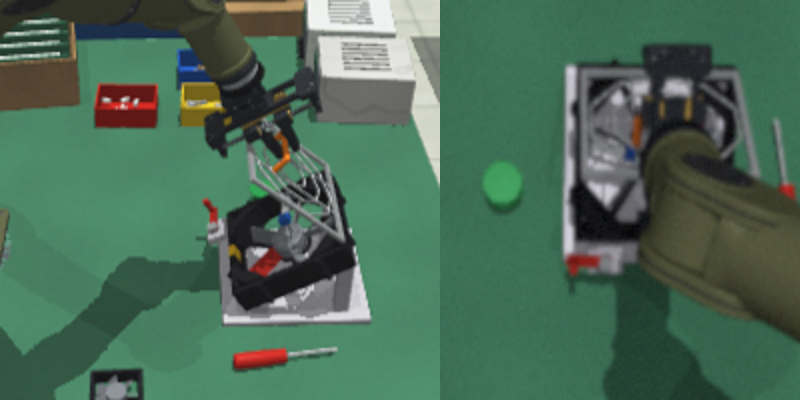

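The side view shows the guard standing at about 1.2 rad, with the handle between the fingers at (282,150). The latch is swung along +V at (210,225). I'll retreat upward, untwist, and come down on the robot side to push.

Call:
step_arm([
  {"dp": [0, 0, -20], "twist": [0, 0, 0], "hand": -0.62},
  {"dp": [0, 0, -50], "twist": [0, 0, 0], "hand": -0.62},
  {"dp": [0, 0, -75], "twist": [0, 0, 0], "hand": -0.62},
  {"dp": [0, -30, -80], "twist": [0, 0, 0.17], "hand": -1},
  {"dp": [0, -80, -80], "twist": [0, 0, 0.35], "hand": -1},
])

```text
clock: 10.15
tool_pos: [0.4887, -0.0877, 0.3313]
eef_rot: [0.784, 0.563, 0.208, 0.156]
contact_force: [0.3, -0.0, 0.3]
opening: 0.006
finger_force: 0.0
```

```bash
python3 -c "
from h import *
to([-25,0,215],'un')
"
```

```text
t 10.15 tip UVN [ 14.9   5.1 220.3] F(UVN) [ 0.4 -0.   0.1] open 0.01 grip 0.0 q [ 1.01  0.59 -1.41  2.26  1.41  0.69 -1.67]
dp [-18.0, -36.0, 5.0] twist [0.01, 0.004, 1.248]
```

Call:
step_arm([
  {"dp": [-18, -36, 5], "twist": [0, 0, 0.17], "hand": -1},
  {"dp": [-18, -36, 5], "twist": [0, 0, 0.34], "hand": -1},
  {"dp": [-18, -36, 5], "twist": [0, 0, 0.5], "hand": -1},
  {"dp": [-18, -36, 5], "twist": [0, 0, 0.5], "hand": -1},
])

```text
clock: 10.65
tool_pos: [0.4567, -0.0938, 0.3064]
eef_rot: [0.898, 0.355, 0.239, 0.1]
contact_force: [0.2, -0.8, -0.1]
opening: 0.002
finger_force: 0.0
```

```bash
python3 -c "
from h import *
to([-25,0,215],'un')
to([-25,0,145],'un')
"
```

```text
t 10.65 tip UVN [-25.3  -1.  214.7] F(UVN) [ 0.1 -0.8 -0.2] open 0.0 grip 0.0 q [ 1.03  0.6  -1.4   2.37  1.56  0.68 -2.32]
dp [1.0, -0.0, -0.0] twist [0.009, 0.004, 0.756]
t 10.65 tip UVN [-25.3  -1.  214.7] F(UVN) [ 0.1 -0.8 -0.2] open 0.0 grip 0.0 q [ 1.03  0.6  -1.4   2.37  1.56  0.68 -2.32]
dp [1.0, -1.0, 70.0] twist [0.009, 0.004, 0.756]
```

Call:
step_arm([
  {"dp": [0, 0, 0], "twist": [0, 0, -0.18], "hand": -1},
  {"dp": [0, 0, 0], "twist": [0, 0, -0.36], "hand": -1},
  {"dp": [0, 0, 0], "twist": [0, 0, -0.54], "hand": -1},
  {"dp": [0, 0, 0], "twist": [0, 0, -0.72], "hand": -1},
  {"dp": [0, 0, 0], "twist": [0, 0, -0.9], "hand": -1},
])

```text
clock: 11.28
tool_pos: [0.4568, -0.0939, 0.3063]
eef_rot: [0.652, 0.713, 0.171, 0.194]
contact_force: [0.1, -0.2, 0.7]
opening: 0.005
finger_force: 0.0
```

Call:
step_arm([
  {"dp": [0, 0, 0], "twist": [0, 0, -0.18], "hand": -1},
  {"dp": [0, 0, 0], "twist": [0, 0, -0.36], "hand": -1},
  {"dp": [0, 0, 0], "twist": [0, 0, -0.54], "hand": -1},
  {"dp": [0, 0, 0], "twist": [0, 0, -0.72], "hand": -1},
  {"dp": [0, 0, 0], "twist": [0, 0, -0.9], "hand": -1},
])

```text
clock: 11.9
tool_pos: [0.4568, -0.0938, 0.3063]
eef_rot: [0.277, 0.925, 0.069, 0.249]
contact_force: [-0.1, 0.2, -0.3]
opening: 0.005
finger_force: 0.0
```

Call:
step_arm([
  {"dp": [0, 0, 0], "twist": [0, 0, -0.18], "hand": -1},
  {"dp": [0, 0, 0], "twist": [0, 0, -0.36], "hand": -1},
  {"dp": [0, 0, 0], "twist": [0, 0, -0.54], "hand": -1},
  {"dp": [0, 0, 0], "twist": [0, 0, -0.58], "hand": -1},
  {"dp": [0, 0, 0], "twist": [0, 0, -0.58], "hand": -1},
])

```text
clock: 12.52
tool_pos: [0.4567, -0.0939, 0.3063]
eef_rot: [0.004, 0.966, -0.004, 0.259]
contact_force: [-0.1, 1.1, 0.6]
opening: 0.005
finger_force: 0.0
```

```bash
python3 -c "
from h import *
to([-25,0,145],'un2')
"
```

```text
t 12.53 tip UVN [-25.4  -1.1 214.6] F(UVN) [0.2 1.1 0.6] open 0.01 grip 0.0 q [ 0.98  0.53 -1.26  2.37  1.59  0.55  0.04]
dp [-0.0, 2.0, 70.0] twist [-0.01, -0.0, -0.006]
```

Call:
step_arm([
  {"dp": [0, 2, 40], "twist": [0, 0, 0], "hand": -1},
  {"dp": [0, 2, 66], "twist": [0, 0, 0], "hand": -1},
  {"dp": [-25, 2, 66], "twist": [0, 0, 0], "hand": -1},
  {"dp": [-45, 2, 66], "twist": [0, 0, 0], "hand": -1},
  {"dp": [-65, 2, 66], "twist": [0, 0, 0], "hand": -1},
])

```text
clock: 13.15
tool_pos: [0.5454, -0.0933, 0.2809]
eef_rot: [0.005, 0.966, -0.004, 0.257]
contact_force: [-4.4, -0.2, -0.6]
opening: 0.008
finger_force: 1.6
```

Call:
step_arm([
  {"dp": [-20, 0, 0], "twist": [0, 0, 0], "hand": -1},
  {"dp": [-40, 0, 0], "twist": [0, 0, 0], "hand": -1},
  {"dp": [-60, 0, 0], "twist": [0, 0, 0], "hand": -1},
])

```text
clock: 13.52
tool_pos: [0.5974, -0.0941, 0.3109]
eef_rot: [0.005, 0.966, -0.004, 0.257]
contact_force: [-0.9, -1.2, -2.1]
opening: 0.002
finger_force: 1.2
```

```bash
python3 -c "
from h import *
now()
s=snap('side'); 
cv2.imwrite('pics/c1.png',cv2.resize(s['pixels'][120:320,200:420,::-1],(440,400)))
"
```

```text
t 13.53 tip UVN [ 98.7  -1.4 148.3] F(UVN) [-1.8 -1.2 -1.4] open 0.0 grip 1.2 q [ 0.78  0.67 -1.12  2.02  1.36  0.65  0.38]
```

View pics/c1.png

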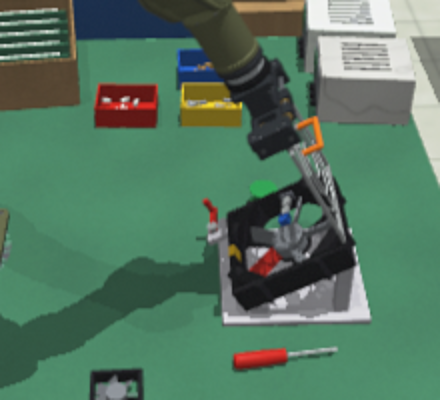

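The picture shows the guard about square to the face, with the fingers pushing its inner side near (290,150). I'll keep pushing it further back, then retreat.

Call:
step_arm([
  {"dp": [-20, 0, 0], "twist": [0, 0, 0], "hand": -1},
  {"dp": [-40, 0, 0], "twist": [0, 0, 0], "hand": -1},
  {"dp": [-60, 0, 0], "twist": [0, 0, 0], "hand": -1},
  {"dp": [-68, 0, 0], "twist": [0, 0, 0], "hand": -1},
  {"dp": [-68, 0, 0], "twist": [0, 0, 0], "hand": -1},
])

```text
clock: 14.2
tool_pos: [0.6564, -0.0945, 0.3446]
eef_rot: [0.005, 0.966, -0.004, 0.258]
contact_force: [-0.4, -0.2, -0.4]
opening: 0.007
finger_force: 0.4
```

Call:
step_arm([
  {"dp": [30, 0, 0], "twist": [0, 0, 0], "hand": -1},
  {"dp": [85, 0, 0], "twist": [0, 0, 0], "hand": -1},
  {"dp": [140, 0, 0], "twist": [0, 0, 0], "hand": -1},
  {"dp": [190, 0, 20], "twist": [0, 0, 0], "hand": -1},
  {"dp": [190, 0, 20], "twist": [0, 0, 0], "hand": -1},
])

```text
clock: 14.82
tool_pos: [0.4985, -0.0929, 0.2307]
eef_rot: [0.004, 0.967, -0.003, 0.255]
contact_force: [0.2, -0.1, -0.1]
opening: 0.005
finger_force: 0.0
```

Run:
```python
from h import *
now()
ims=[]
for n,b in(('side',(180,290,290,400)),('top',(100,210,290,400))):
  s=snap(n); P=cloud(s);H=hsv(s); d=(P-C)@M.T
  h=(H[...,0]>7)&(H[...,0]<20)
  m=h&(H[...,1]>140)&(d[...,0]>0)&(d[...,0]<.25)&(abs(d[...,1])<.1)&(d[...,2]>.05)
  if m.sum(): 
    a=np.median(d[m],0); print(n,'handle',m.sum(),a.round(3),'g',np.pi-np.arctan2(a[2]-.004,a[0]-.104)-np.arctan2(-.032,-.149)%(2*np.pi)+np.pi)
  m=((H[...,0]<5)|(H[...,0]>174))&(H[...,1]>140)&(np.hypot(d[...,0],d[...,1])<.095)&(d[...,2]<-.005)&(d[...,2]>-.06)
  print('blade',m.sum(),d[m].mean(0).round(3)); 
  m=m&(np.hypot(d[...,0],d[...,1])>.05); a=d[m].mean(0); print('ang fan',np.arctan2(a[1],-a[0]))
  print('sensor',find(n,s,'sensor_mid')[:1], [ (M@(np.array(x[1])-C)).round(3) for x in find(n,s,'sensor_mid')[:1]])
  ims.append(cv2.resize(s['pixels'][b[0]:b[1],b[2]:b[3],::-1],(400,400)))
cv2.imwrite('pics/d1.png',np.hstack(ims))
```

```text
t 14.82 tip UVN [-2.710e+01 -1.000e-01  1.283e+02] F(UVN) [ 0.1 -0.1 -0.1] open 0.01 grip 0.0 q [ 0.78  0.72 -1.08  2.37  1.91  0.66 -0.23]
side handle 71 [ 0.198 -0.01   0.129] g 2.004148295863291
blade 104 [-0.047 -0.03  -0.029]
ang fan -0.5715084776818558
sensor [(0.46, [0.605, -0.0419, 0.1139])] [array([ 0.007,  0.051, -0.004])]
top handle 139 [ 0.201 -0.001  0.128] g 2.025180428752094
blade 51 [-0.043 -0.026 -0.025]
ang fan -0.5475635117928221
sensor [(0.68, [0.6076, -0.0362, 0.1177])] [array([ 0.011,  0.057, -0.002])]
```

View pics/d1.png

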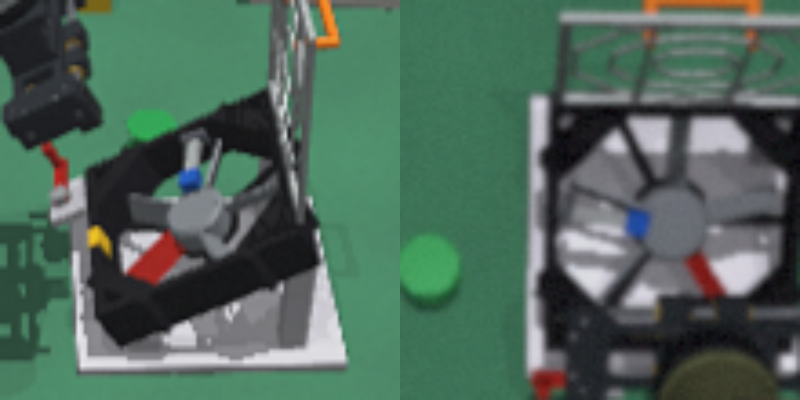

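The side view shows the guard laid back at about 2.0 rad. The red blade is at roughly −0.56 rad, and the sensor is about 9° clockwise of +V. Next I'll work out the first stroke.

```bash
cat >> h.py <<'E'
def pt(f,rad=62): a=np.radians(f); return np.array([-rad*np.cos(a),rad*np.sin(a)])
def arc(f0,angs,n=5):
    b=pt(f0)
    for i in range(0,len(angs),n):
        print([[int(round(-(pt(f)-b)[0])),int(round((pt(f)-b)[1])),0] for f in angs[i:i+n]], angs[min(i+n,len(angs))-1]); b=b+np.round(pt(angs[min(i+n,len(angs))-1])-b)
E
python3 -c "
from h import *
to([53,33,30],'un2'); print(pt(148))
arc(148,list(range(160,425,12))+[426])
"
```

```text
t 15.12 tip UVN [-20.4  -0.3 128.7] F(UVN) [ 0.4  0.6 -0.7] open 0.0 grip 0.0 q [ 0.78  0.71 -1.08  2.36  1.91  0.66 -0.23]
dp [-73.0, 35.0, 99.0] twist [-0.011, 0.002, -0.01]
[52.57898196 32.85499438]
[[-6, -12, 0], [-9, -24, 0], [-9, -37, 0], [-7, -50, 0], [-2, -62, 0]] 208
[[7, -11, 0], [16, -20, 0], [27, -27, 0], [40, -31, 0], [52, -33, 0]] 268
[[13, 1, 0], [26, 5, 0], [37, 11, 0], [47, 19, 0], [55, 29, 0]] 328
[[6, 12, 0], [9, 25, 0], [9, 37, 0], [7, 50, 0], [2, 62, 0]] 388
[[-7, 11, 0], [-16, 20, 0], [-27, 27, 0], [-29, 28, 0]] 426
```

Call:
step_arm([
  {"dp": [-40, 18, 20], "twist": [0, 0, 0], "hand": -1},
  {"dp": [-73, 35, 60], "twist": [0, 0, 0], "hand": -1},
  {"dp": [-73, 35, 99], "twist": [-0.011, 0, -0.01], "hand": -1},
  {"dp": [-73, 35, 99], "twist": [-0.011, 0, -0.01], "hand": -1},
  {"dp": [-73, 35, 99], "twist": [-0.011, 0, -0.01], "hand": -1},
])

```text
clock: 15.75
tool_pos: [0.6147, -0.0596, 0.1843]
eef_rot: [-0.001, 0.966, 0.0, 0.258]
contact_force: [-0.2, -0.4, 0.1]
opening: 0.01
finger_force: 0.0
```

```bash
python3 -c "
from h import *
to([53,33,-33],'un2')
s=snap('side'); P=cloud(s);H=hsv(s); d=(P-C)@M.T
m=((H[...,0]<5)|(H[...,0]>174))&(H[...,1]>140)&(np.hypot(d[...,0],d[...,1])<.095)&(d[...,2]<-.005)&(d[...,2]>-.06)
m=m&(np.hypot(d[...,0],d[...,1])>.05); a=d[m].mean(0); print('ang fan',np.arctan2(a[1],-a[0]))
"
```

```text
t 15.75 tip UVN [50.5 33.4 30. ] F(UVN) [-0.1 -0.4  0.2] open 0.01 grip 0.0 q [ 0.59  0.88 -0.97  2.11  1.87  0.69 -0.11]
dp [-3.0, -0.0, 63.0] twist [0.001, -0.001, 0.001]
ang fan -0.5597696342603254
```

Call:
step_arm([
  {"dp": [-3, 0, 20], "twist": [0, 0, 0], "hand": -1},
  {"dp": [-3, 0, 40], "twist": [0, 0, 0], "hand": -1},
  {"dp": [-3, 0, 55], "twist": [0, 0, 0], "hand": -1},
  {"dp": [-3, 0, 63], "twist": [0, 0, 0], "hand": -1},
  {"dp": [-3, 0, 63], "twist": [0, 0, 0], "hand": -1},
])

```text
clock: 16.42
tool_pos: [0.6489, -0.0598, 0.1301]
eef_rot: [-0.001, 0.966, 0.0, 0.258]
contact_force: [-0.6, 0.3, -0.0]
opening: 0.004
finger_force: 0.0
```

```bash
python3 -c "
from h import *
to([53,33,-33],'un2')"
```

```text
t 16.43 tip UVN [ 53.   33.2 -34. ] F(UVN) [-0.6  0.3  0.3] open 0.0 grip 0.0 q [ 0.56  1.   -0.93  2.04  1.97  0.73 -0.13]
dp [0.0, -0.0, -1.0] twist [0.001, -0.002, 0.001]
```

No contact, and the tip is in the gap. Starting stroke 1.

Call:
step_arm([
  {"dp": [-6, -12, 0], "twist": [0, 0, 0], "hand": -1},
  {"dp": [-9, -24, 0], "twist": [0, 0, 0], "hand": -1},
  {"dp": [-9, -37, 0], "twist": [0, 0, 0], "hand": -1},
  {"dp": [-7, -50, 0], "twist": [0, 0, 0], "hand": -1},
  {"dp": [-2, -62, 0], "twist": [0, 0, 0], "hand": -1},
])

```text
clock: 17.05
tool_pos: [0.6506, -0.1228, 0.1311]
eef_rot: [-0.001, 0.966, 0.0, 0.258]
contact_force: [-0.3, 0.1, -0.7]
opening: 0.008
finger_force: 0.4
```

```bash
cat >> h.py <<'E'
def fan():
    for n in('side','top'):
        s=snap(n); P=cloud(s);H=hsv(s); d=(P-C)@M.T
        rr=np.hypot(d[...,0],d[...,1])
        m=((H[...,0]<5)|(H[...,0]>174))&(H[...,1]>140)&(rr<.095)&(rr>.045)&(d[...,2]<-.005)&(d[...,2]>-.06)
        a=d[m].mean(0) if m.sum()>5 else None
        print(n,m.sum(),'fan deg',None if a is None else np.degrees(np.arctan2(a[1],-a[0])).round(1), a)
E
python3 -c "
from h import *
to([*pt(208),-33],'un2');fan()"
```

```text
t 17.05 tip UVN [ 55.  -29.8 -34. ] F(UVN) [-0.7  0.1 -0.5] open 0.01 grip 0.4 q [ 0.66  0.99 -0.89  2.    1.95  0.62 -0.01]
dp [0.0, 1.0, -1.0] twist [0.0, -0.001, 0.001]
side 84 fan deg 10.0 [-0.0663493   0.01172796 -0.02907704]
top 26 fan deg 16.0 [-0.06339614  0.01813114 -0.02508787]
```

Call:
step_arm([
  {"dp": [7, -11, 0], "twist": [0, 0, 0], "hand": -1},
  {"dp": [16, -20, 0], "twist": [0, 0, 0], "hand": -1},
  {"dp": [27, -27, 0], "twist": [0, 0, 0], "hand": -1},
  {"dp": [40, -31, 0], "twist": [0, 0, 0], "hand": -1},
  {"dp": [52, -33, 0], "twist": [0, 0, 0], "hand": -1},
])

```text
clock: 17.77
tool_pos: [0.605, -0.1554, 0.1047]
eef_rot: [-0.0, 0.966, 0.0, 0.258]
contact_force: [0.7, 0.4, -0.1]
opening: 0.007
finger_force: 0.4
```

Call:
step_arm([
  {"dp": [13, 1, 0], "twist": [0, 0, 0], "hand": -1},
  {"dp": [26, 5, 0], "twist": [0, 0, 0], "hand": -1},
  {"dp": [37, 11, 0], "twist": [0, 0, 0], "hand": -1},
  {"dp": [47, 19, 0], "twist": [0, 0, 0], "hand": -1},
  {"dp": [55, 29, 0], "twist": [0, 0, 0], "hand": -1},
])

```text
clock: 18.4
tool_pos: [0.5575, -0.1265, 0.0774]
eef_rot: [-0.0, 0.966, -0.0, 0.258]
contact_force: [-0.7, -0.2, 0.3]
opening: 0.006
finger_force: 0.4
```

```bash
python3 -c "
from h import *
to([*pt(328),-33],'un2');fan()"
```

```text
t 18.4 tip UVN [-52.6 -33.5 -34. ] F(UVN) [-0.5 -0.2  0.6] open 0.01 grip 0.4 q [ 0.76  1.13 -0.99  2.27  2.25  0.87 -0.26]
dp [0.0, 1.0, -1.0] twist [-0.001, -0.001, 0.0]
side 26 fan deg 129.8 [ 0.04164456  0.04999231 -0.02349435]
top 34 fan deg 131.3 [ 0.04433909  0.05039743 -0.01938336]
```

Call:
step_arm([
  {"dp": [6, 12, 0], "twist": [0, 0, 0], "hand": -1},
  {"dp": [9, 25, 0], "twist": [0, 0, 0], "hand": -1},
  {"dp": [9, 37, 0], "twist": [0, 0, 0], "hand": -1},
  {"dp": [7, 50, 0], "twist": [0, 0, 0], "hand": -1},
  {"dp": [2, 62, 0], "twist": [0, 0, 0], "hand": -1},
])

```text
clock: 19.12
tool_pos: [0.5564, -0.0629, 0.0768]
eef_rot: [-0.001, 0.966, 0.0, 0.258]
contact_force: [-1.3, -0.5, 0.1]
opening: 0.006
finger_force: 0.4
```

Call:
step_arm([
  {"dp": [-7, 11, 0], "twist": [0, 0, 0], "hand": -1},
  {"dp": [-14, 18, 0], "twist": [0, 0, 0], "hand": -1},
  {"dp": [-21, 23, 0], "twist": [0, 0, 0], "hand": -1},
  {"dp": [-25, 26, 0], "twist": [0, 0, 0], "hand": -1},
  {"dp": [-25, 26, 0], "twist": [0, 0, 0], "hand": -1},
])

```text
clock: 19.75
tool_pos: [0.5783, -0.0378, 0.0895]
eef_rot: [-0.001, 0.966, 0.0, 0.259]
contact_force: [-0.4, 0.6, -0.2]
opening: 0.006
finger_force: 0.0
```

```bash
python3 -c "
from h import *
to([*pt(424),-33],'un2');fan()"
```

```text
t 19.75 tip UVN [-28.4  55.3 -33.8] F(UVN) [-0.4  0.6  0.1] open 0.01 grip 0.0 q [ 0.57  1.12 -1.04  2.26  2.16  0.98 -0.36]
dp [-1.0, 0.0, -1.0] twist [0.001, -0.001, 0.001]
side 5 fan deg None None
top 75 fan deg -139.9 [ 0.0499864  -0.04214552 -0.0250183 ]
```

Call:
step_arm([
  {"dp": [0, 0, -30], "twist": [0, 0, 0], "hand": -1},
  {"dp": [0, 0, -66], "twist": [0, 0, 0], "hand": -1},
  {"dp": [0, 0, -68], "twist": [0, 0, 0], "hand": -1},
  {"dp": [-45, -30, -68], "twist": [0, 0, 0], "hand": -1},
  {"dp": [-90, -61, -66], "twist": [0, 0, 0], "hand": -1},
])

```text
clock: 20.48
tool_pos: [0.6239, -0.0999, 0.1909]
eef_rot: [-0.001, 0.966, 0.001, 0.258]
contact_force: [-0.1, 1.2, -1.5]
opening: 0.006
finger_force: 0.0
```

```bash
python3 -c "
from h import *
fan(); to([*pt(186),-33],'un2');arc(186,[196,206,216,226,236,246,256,266,276,286,294,302,310,317,324])"
```

```text
side 5 fan deg None None
top 0 fan deg None None
t 20.57 tip UVN [ 67.5 -11.9  31.4] F(UVN) [-1.3 -0.1  0. ] open 0.0 grip 0.0 q [ 0.68  0.88 -0.98  2.06  1.81  0.65  0.04]
dp [6.0, 6.0, 64.0] twist [-0.008, 0.007, -0.006]
[[2, -11, 0], [6, -21, 0], [12, -30, 0], [19, -38, 0], [27, -45, 0]] 236
[[9, -5, 0], [20, -9, 0], [30, -10, 0], [41, -10, 0], [52, -8, 0]] 286
[[8, 3, 0], [16, 7, 0], [23, 12, 0], [28, 17, 0], [33, 23, 0]] 324
```

Call:
step_arm([
  {"dp": [2, 2, 0], "twist": [0, 0, 0], "hand": -1},
  {"dp": [2, 2, 0], "twist": [0, 0, 0], "hand": -1},
])

```text
clock: 20.82
tool_pos: [0.6197, -0.0955, 0.1888]
eef_rot: [-0.002, 0.967, 0.001, 0.257]
contact_force: [-0.6, 0.6, -0.3]
opening: 0.003
finger_force: 0.0
```

```bash
python3 -c "
from h import *
to([*pt(186),-33],'un2')"
```

```text
t 20.82 tip UVN [57.  -2.4 31.4] F(UVN) [-0.7  0.6  0. ] open 0.0 grip 0.0 q [ 0.68  0.88 -0.99  2.08  1.82  0.66  0.03]
dp [-5.0, -4.0, 64.0] twist [0.003, -0.005, 0.003]
```

Call:
step_arm([
  {"dp": [-3, -3, 15], "twist": [0, 0, 0], "hand": -1},
  {"dp": [-3, -3, 30], "twist": [0, 0, 0], "hand": -1},
  {"dp": [-3, -3, 45], "twist": [0, 0, 0], "hand": -1},
  {"dp": [-3, -3, 56], "twist": [0, 0, 0], "hand": -1},
  {"dp": [-3, -3, 64], "twist": [0, 0, 0], "hand": -1},
])

```text
clock: 21.45
tool_pos: [0.6561, -0.0996, 0.1354]
eef_rot: [-0.001, 0.966, 0.0, 0.258]
contact_force: [0.4, -0.6, 1.6]
opening: -0.0
finger_force: 0.0
```

```bash
python3 -c "
from h import *
to([*pt(186),-33],'un2');fan()"
```

```text
t 21.45 tip UVN [ 61.8  -6.6 -33. ] F(UVN) [ 1.1 -0.6  1.2] open -0.0 grip 0.0 q [ 0.64  1.01 -0.96  2.    1.92  0.69  0.01]
dp [0.0, 0.0, -0.0] twist [0.001, -0.002, 0.001]
side 3 fan deg None None
top 0 fan deg None None
```

Call:
step_arm([
  {"dp": [2, -11, 0], "twist": [0, 0, 0], "hand": -1},
  {"dp": [6, -21, 0], "twist": [0, 0, 0], "hand": -1},
  {"dp": [12, -30, 0], "twist": [0, 0, 0], "hand": -1},
  {"dp": [19, -38, 0], "twist": [0, 0, 0], "hand": -1},
  {"dp": [27, -45, 0], "twist": [0, 0, 0], "hand": -1},
])

```text
clock: 22.18
tool_pos: [0.632, -0.1455, 0.1227]
eef_rot: [-0.001, 0.966, 0.0, 0.258]
contact_force: [0.9, 0.8, 0.2]
opening: 0.005
finger_force: 0.4
```

Call:
step_arm([
  {"dp": [9, -5, 0], "twist": [0, 0, 0], "hand": -1},
  {"dp": [20, -9, 0], "twist": [0, 0, 0], "hand": -1},
  {"dp": [30, -10, 0], "twist": [0, 0, 0], "hand": -1},
  {"dp": [41, -10, 0], "twist": [0, 0, 0], "hand": -1},
  {"dp": [52, -8, 0], "twist": [0, 0, 0], "hand": -1},
])

```text
clock: 22.8
tool_pos: [0.5869, -0.1529, 0.0966]
eef_rot: [-0.001, 0.966, 0.0, 0.258]
contact_force: [-0.1, 0.1, 1.2]
opening: 0.004
finger_force: 0.4
```

```bash
python3 -c "
from h import *
to([*pt(286),-33],'un2');fan()"
```

```text
t 22.8 tip UVN [-17.5 -59.9 -32. ] F(UVN) [0.5 0.1 1.1] open 0.0 grip 0.4 q [ 0.8   1.09 -0.99  2.16  2.14  0.76 -0.1 ]
dp [-0.0, 0.0, 1.0] twist [0.0, -0.001, 0.001]
side 0 fan deg None None
top 0 fan deg None None
```

Call:
step_arm([
  {"dp": [8, 3, 0], "twist": [0, 0, 0], "hand": -1},
  {"dp": [16, 7, 0], "twist": [0, 0, 0], "hand": -1},
  {"dp": [23, 12, 0], "twist": [0, 0, 0], "hand": -1},
  {"dp": [23, 12, 0], "twist": [0, 0, 0], "hand": -1},
])

```text
clock: 23.4
tool_pos: [0.5666, -0.1401, 0.0849]
eef_rot: [-0.001, 0.966, 0.001, 0.257]
contact_force: [-0.5, -0.5, 1.0]
opening: 0.004
finger_force: 0.0
```

```bash
python3 -c "
from h import *
to([*pt(310),-33],'un2');fan()
s=snap('side');t=snap('top')
cv2.imwrite('pics/e1.png',np.hstack([cv2.resize(x['pixels'][b[0]:b[1],b[2]:b[3],::-1],(400,400)) for x,b in ((s,(180,290,290,400)),(t,(100,210,290,400)))]))"
```

```text
t 23.4 tip UVN [-40.9 -47.1 -32. ] F(UVN) [ 0.1 -0.5  1.1] open 0.0 grip 0.0 q [ 0.8   1.12 -1.01  2.23  2.2   0.84 -0.17]
dp [-1.0, -0.0, 1.0] twist [0.002, -0.003, 0.002]
side 4 fan deg None None
top 0 fan deg None None
```

View pics/e1.png

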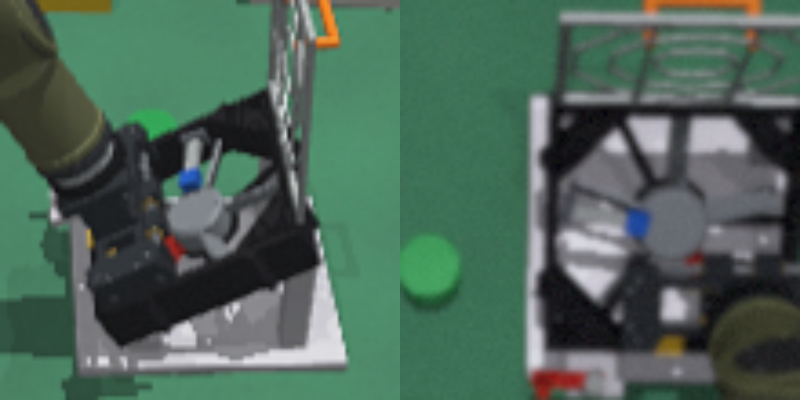

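The red root shows at (172,248) in the side view, the same spot as at the start, so the fan stands near 328°. The finger trails the blade by about 18°, so I'll push slowly to finger angle 340°.

```bash
python3 -c "
from h import *
arc(310,[314,318,322,326,330,333,336,338,340,340])"
```

```text
[[3, 3, 0], [6, 6, 0], [9, 9, 0], [12, 13, 0], [14, 16, 0]] 330
[[1, 3, 0], [3, 6, 0], [4, 8, 0], [4, 10, 0], [4, 10, 0]] 340
```

Call:
step_arm([
  {"dp": [3, 3, 0], "twist": [0, 0, 0], "hand": -1},
  {"dp": [6, 6, 0], "twist": [0, 0, 0], "hand": -1},
  {"dp": [9, 9, 0], "twist": [0, 0, 0], "hand": -1},
  {"dp": [12, 13, 0], "twist": [0, 0, 0], "hand": -1},
  {"dp": [14, 16, 0], "twist": [0, 0, 0], "hand": -1},
])

```text
clock: 24.22
tool_pos: [0.5551, -0.1246, 0.0783]
eef_rot: [-0.001, 0.966, 0.0, 0.258]
contact_force: [0.1, -1.2, 0.4]
opening: 0.005
finger_force: 0.3
```

Call:
step_arm([
  {"dp": [1, 3, 0], "twist": [0, 0, 0], "hand": -1},
  {"dp": [3, 6, 0], "twist": [0, 0, 0], "hand": -1},
  {"dp": [4, 8, 0], "twist": [0, 0, 0], "hand": -1},
  {"dp": [4, 10, 0], "twist": [0, 0, 0], "hand": -1},
  {"dp": [4, 10, 0], "twist": [0, 0, 0], "hand": -1},
])

```text
clock: 24.85
tool_pos: [0.5516, -0.1147, 0.0763]
eef_rot: [-0.001, 0.966, 0.0, 0.258]
contact_force: [-0.1, -0.1, 0.3]
opening: 0.003
finger_force: 0.1
```

Call:
step_arm([
  {"dp": [1, -3, 0], "twist": [0, 0, 0], "hand": -1},
  {"dp": [1, -4, -25], "twist": [0, 0, 0], "hand": -1},
  {"dp": [1, -4, -60], "twist": [0, 0, 0], "hand": -1},
  {"dp": [30, -4, -110], "twist": [0, 0, 0], "hand": -1},
  {"dp": [80, -4, -160], "twist": [0, 0, 0], "hand": -1},
])

```text
clock: 25.48
tool_pos: [0.4351, -0.1262, 0.1761]
eef_rot: [-0.002, 0.968, 0.0, 0.251]
contact_force: [0.5, 0.5, 0.1]
opening: 0.005
finger_force: 0.0
```

Call:
step_arm([
  {"dp": [0, 0, -50], "twist": [0, 0, 0], "hand": -1},
  {"dp": [0, 0, -60], "twist": [0, 0, 0], "hand": -1},
  {"dp": [0, 0, -60], "twist": [0, 0, 0], "hand": -1},
])

```text
clock: 25.85
tool_pos: [0.4087, -0.1264, 0.2285]
eef_rot: [0.0, 0.968, 0.003, 0.252]
contact_force: [-0.5, -0.4, -0.9]
opening: 0.009
finger_force: 0.0
```

```bash
python3 -c "
from h import *
now();fan();fan()
s=snap('side');t=snap('top')
cv2.imwrite('pics/f1.png',np.hstack([cv2.resize(x['pixels'][b[0]:b[1],b[2]:b[3],::-1],(400,400)) for x,b in ((s,(180,290,290,400)),(t,(100,210,290,400)))]))"
```

```text
t 25.85 tip UVN [-106.1  -33.3  171.3] F(UVN) [-0.9 -0.4 -0.6] open 0.01 grip 0.0 q [ 1.07  0.85 -1.47  2.56  1.83  0.91 -0.15]
side 90 fan deg -6.4 [-0.0669351  -0.00746948 -0.0291552 ]
top 40 fan deg -4.5 [-0.06647542 -0.00527219 -0.02482226]
side 91 fan deg -6.4 [-0.0669872  -0.00751747 -0.02910582]
top 40 fan deg -4.4 [-0.06732026 -0.00514435 -0.02565929]
```

View pics/f1.png

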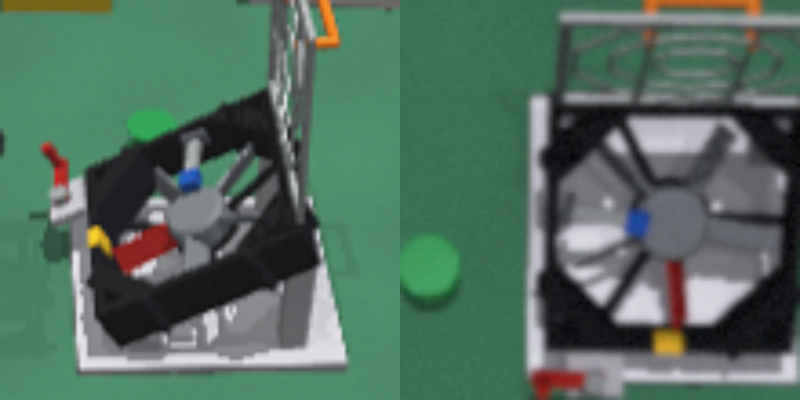

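Run:
```python
from h import *
for n in('side','top'):
    s=snap(n); P=cloud(s);H=hsv(s); d=(P-C)@M.T; rr=np.hypot(d[...,0],d[...,1])
    m=((H[...,0]<5)|(H[...,0]>174))&(H[...,1]>140)&(rr<.095)&(rr>.04)&(d[...,2]<-.005)&(d[...,2]>-.06)
    q=d[m]; 
    for lo,hi in((-.024,-.01),(-.032,-.024),(-.045,-.032)):
        k=(q[:,2]>lo)&(q[:,2]<=hi)
        if k.sum()>2: print(n,lo,k.sum(),'V',np.median(q[k,1]).round(4),'deg',np.degrees(np.median(np.arctan2(q[k,1],-q[k,0]))).round(1))
    m=(H[...,0]>20)&(H[...,0]<35)&(H[...,1]>120)&(abs(d[...,0]+.09)<.03)&(abs(d[...,1])<.03)
    print('mark V',m.sum(),d[m].mean(0).round(4), (d[m][:,1].min()+d[m][:,1].max())/2)
```

```text
side -0.024 22 V -0.0041 deg -3.3
side -0.032 41 V -0.0071 deg -5.7
side -0.045 38 V -0.0082 deg -8.3
mark V 36 [-0.0945  0.0011 -0.0038] 0.0015556580940310483
top -0.024 27 V -0.0022 deg -1.9
top -0.032 12 V -0.0058 deg -6.5
top -0.045 8 V -0.0095 deg -7.9
mark V 53 [-0.0931  0.0034  0.0126] 0.002320832365040146
```

The red blade stands about 3–8° short of the mark, depending on where along its lean I measure. That is inside tolerance, but I'll nudge it about 5° for margin.

```bash
python3 -c "
from h import *
to([-51,-35,30],'un2');to([-51,-35,-33],'un2')"
```

```text
t 26.25 tip UVN [-106.3  -32.2  170.5] F(UVN) [ 0.2  1.3 -0.2] open 0.01 grip 0.0 q [ 1.07  0.86 -1.47  2.56  1.83  0.91 -0.15]
dp [-57.0, -4.0, 140.0] twist [0.009, -0.016, -0.002]
t 26.25 tip UVN [-106.3  -32.2  170.5] F(UVN) [ 0.2  1.3 -0.2] open 0.01 grip 0.0 q [ 1.07  0.86 -1.47  2.56  1.83  0.91 -0.15]
dp [-58.0, -4.0, 203.0] twist [0.009, -0.016, -0.002]
```

Call:
step_arm([
  {"dp": [-40, -4, 40], "twist": [0, 0, 0], "hand": -1},
  {"dp": [-57, -4, 90], "twist": [0, 0, 0], "hand": -1},
  {"dp": [-57, -4, 135], "twist": [0.009, -0.016, -0.002], "hand": -1},
  {"dp": [-57, -4, 140], "twist": [0.009, -0.016, -0.002], "hand": -1},
  {"dp": [-57, -4, 140], "twist": [0.009, -0.016, -0.002], "hand": -1},
])

```text
clock: 26.88
tool_pos: [0.5263, -0.1282, 0.1338]
eef_rot: [-0.0, 0.966, -0.0, 0.259]
contact_force: [0.5, -0.8, -0.6]
opening: 0.007
finger_force: 0.0
```

```bash
python3 -c "
from h import *
to([-51,-35,-33],'un2')"
```

```text
t 26.88 tip UVN [-51.3 -35.2  30.5] F(UVN) [ 0.1 -0.8 -0.8] open 0.01 grip 0.0 q [ 0.89  1.13 -1.28  2.34  2.03  1.03 -0.08]
dp [-0.0, 0.0, 64.0] twist [0.0, -0.0, 0.001]
```

Call:
step_arm([
  {"dp": [0, 0, 20], "twist": [0, 0, 0], "hand": -1},
  {"dp": [0, 0, 40], "twist": [0, 0, 0], "hand": -1},
  {"dp": [0, 0, 55], "twist": [0, 0, 0], "hand": -1},
  {"dp": [0, 0, 64], "twist": [0, 0, 0], "hand": -1},
  {"dp": [0, 0, 64], "twist": [0, 0, 0], "hand": -1},
])

```text
clock: 27.5
tool_pos: [0.5589, -0.1288, 0.0782]
eef_rot: [0.0, 0.966, -0.001, 0.259]
contact_force: [-0.3, -0.3, 0.4]
opening: 0.003
finger_force: 0.0
```

Call:
step_arm([
  {"dp": [5, 7, 0], "twist": [0, 0, 0], "hand": -1},
  {"dp": [7, 12, 0], "twist": [0, 0, 0], "hand": -1},
  {"dp": [8, 15, 0], "twist": [0, 0, 0], "hand": -1},
  {"dp": [9, 18, 0], "twist": [0, 0, 0], "hand": -1},
  {"dp": [9, 19, 0], "twist": [0, 0, 0], "hand": -1},
])

```text
clock: 28.12
tool_pos: [0.5512, -0.1096, 0.0735]
eef_rot: [0.0, 0.966, -0.001, 0.259]
contact_force: [0.4, -0.5, 0.2]
opening: 0.004
finger_force: 0.4
```

Call:
step_arm([
  {"dp": [0, 0, 0], "twist": [0, 0, 0], "hand": -1},
  {"dp": [0, -4, 0], "twist": [0, 0, 0], "hand": -1},
  {"dp": [0, -4, -25], "twist": [0, 0, 0], "hand": -1},
  {"dp": [0, -4, -70], "twist": [0, 0, 0], "hand": -1},
  {"dp": [20, -4, -120], "twist": [0, 0, 0], "hand": -1},
])

```text
clock: 28.75
tool_pos: [0.474, -0.1135, 0.1687]
eef_rot: [0.001, 0.966, -0.0, 0.26]
contact_force: [0.1, 1.0, 1.1]
opening: 0.002
finger_force: 0.0
```

Call:
step_arm([
  {"dp": [40, 0, -50], "twist": [0, 0, 0], "hand": -1},
  {"dp": [40, 0, -80], "twist": [0, 0, 0], "hand": -1},
  {"dp": [40, 0, -80], "twist": [0, 0, 0], "hand": -1},
  {"dp": [40, 0, -80], "twist": [0, 0, 0], "hand": -1},
])

```text
clock: 29.25
tool_pos: [0.4143, -0.1206, 0.2244]
eef_rot: [-0.001, 0.968, 0.002, 0.252]
contact_force: [0.1, 0.2, -0.1]
opening: 0.003
finger_force: 0.0
```

Run:
```python
from h import *
now();fan();fan()
s=snap('side'); P=cloud(s);H=hsv(s); d=(P-C)@M.T
h=(H[...,0]>7)&(H[...,0]<20)
m=h&(H[...,1]>140)&(d[...,0]>.1)&(d[...,0]<.25)&(abs(d[...,1])<.1)&(d[...,2]>.05); print('handle',np.median(d[m],0).round(3))
m=((H[...,0]<5)|(H[...,0]>174))&(H[...,1]>140)&(abs(d[...,0]+.12)<.04)&(abs(d[...,1]-.08)<.05)&(d[...,2]>.005);print('latch',d[m].min(0),d[m].max(0))
print('sensor',[(M@(np.array(x[1])-C)).round(3) for x in find('side',s,'sensor_mid')[:1]])
```

```text
t 29.25 tip UVN [-103.4  -27.5  164.9] F(UVN) [ 0.   0.2 -0.1] open 0.0 grip 0.0 q [ 1.04  0.87 -1.47  2.56  1.84  0.94 -0.17]
side 91 fan deg -1.2 [-0.0680076  -0.00146977 -0.02882285]
top 37 fan deg 0.7 [-0.06415169  0.00073467 -0.0247317 ]
side 92 fan deg -1.6 [-0.06708893 -0.0019163  -0.02819941]
top 38 fan deg 0.5 [-0.0638091   0.00056134 -0.02493569]
handle [ 0.198 -0.006  0.128]
latch [-0.12702202  0.066463    0.01357122] [-0.08656731  0.10620416  0.27105824]
sensor [array([ 0.162, -0.018,  0.114])]
```

Everything reads as wanted: the blade is at the mark and still, the guard is at about 2.0 rad, and the latch is along +V. Handing in.

```bash
python3 -c "
from plant import r
print(r.finish_job())"
```

```text
the job is handed in; nothing more can be done
None
```

I handed the job in at about 29 s on the robot's clock: the last camera check read the latch along +V, the guard open to about 2.0 rad, and the red blade still and within about 2° of the mark after one full turn; I got no verdict back, and no final sensor-arm position.

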